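# Open the dust filter: press the snap tab, push the cover off

## Robot

A 7-joint arm with a two-finger parallel gripper is mounted at the origin on the work surface; the furniture and walls round the work are solid. World frame = base frame: x ahead of the robot, y to its left, z up, the work surface at z = 0. Lengths are in m, angles in rad, forces in N, time in s.
With the tool pointing down it reaches from about 0.4 to 0.85 m from the base axis. Payload 10.4 kg.
Tool frame: the origin (TCP) lies at the very end of the fingers, on their centre line; the grasp point (between the pads) lies 19 mm behind it; x points along the fingers, z is the direction in which the jaws open and shut, and the axes are right-handed (so a half turn about x gives the same grasp; the last joint's range is limited). The gripper opens to 85 mm and grips with 20 to 120 N. Pads are 22 mm wide; open, the fingers measure 114 mm over their backs; the gripper's body (76 mm by 85 mm) begins 54 mm behind the grasp point. The pads swing forward as they close: fully open they stand 13 mm farther back than shut.
Start: joints at [1.297, 0.332, -0.065, 1.46, 0.022, 1.35, -0.088], TCP at [0.155, -0.605, 0.231] pointing down, gripper open.
Joint ranges: [-2.6, 2.6], [-0.5, 2.12], [-1.47, 1.34], [0.16, 2.42], [-1.27, 4.41], [0.06, 2.06], [-2.6, 2.6]. Speed limits (rad/s): [2.22, 2.22, 2.79, 2.79, 3.14, 3.14, 3.14].

## Interface

Orientations are given as a unit quaternion [x, y, z, w].
In Python, from workcell import get_obs, camera, camera_info, hand_in gives the robot as it stands.
- The arm moves only by the tool move_arm, never from a script. Its argument "motion" is text: rows parted by semicolons, each of 4 numbers parted by spaces: the shift along the world's x, y, z in m, then the turn about the world's z in rad. In form: tx ty tz spin; .... A call has 1 to 10 rows; each row is the pose to reach, as a shift and turn from the pose commanded when the call began; what a row does not reach only later rows make up. A row lasts 1/8 s, in which the tool goes at most 62.5 mm and 10.7 degrees, less where a joint would pass 70% of its speed; a pose out of reach is approached as far as the arm can. A call with a gripper value outside its range is refused whole. "grip" is the opening, from 0 (shut) to 1 (fully open), set as the call begins (left out, the last holds). The fingers move at their own pace and stop on an object; "force" is the grip in N (left out, the last holds). Time passes only in rows, so rows that repeat a pose let the fingers close. It gives the time, the measured TCP pose, the force and the opening at its end, in the units of the state.
- get_obs(): the state, without advancing time (a new reading comes with each control period).
- camera(name): name is "scene" or "top"; returns (picture, depth): 384x512x3 uint8, red, green, blue; 384x512 float32, m along the optical axis (not along the pixel's ray), 0 where there is no reading.
- camera_info(name): a dict with "camera_matrix" (3x3 intrinsics, pixels), "k1" (the pictures are not rectified: a ray, as slopes to the right and down, at radius r is drawn at 1 + k1 r^2 times it, then the intrinsics apply), "eye" and "attitude" of the camera in the world. Camera axes: x right, y up, looking along -z (the intrinsics and any distortion apply to the point x, -y, -z); pixel columns grow to the right and rows downward; lengths in m; the calibration is good to about 2 mm. A picture is of the moment at which its call begins. camera_info takes no time and is no camera call.
- hand_in(): hands the job in, once; it reports no verdict.
The state is a dict: "clock": time; "joint_pos": joint angles; "joint_velocities": joint speeds; "tau": joint torques, N m; "position": TCP position; "ee_rot": TCP orientation; "ft_force": force on the tool from outside, world axes, zero at the start; "torque": the same for the moment, N m; "grip_width": opening from 0.0 (shut) to 1.0 (fully open).
Only numpy, scipy, OpenCV 4.12 (cv2) and the standard library are available. Lean on these libraries where they do the work, as an engineer would, in place of code of your own. Each camera call takes 0.05 s, during which the arm holds its last target.

## Task

Open the bench dust-filter unit so its filter can be changed: press the snap tab down with a fingertip until the cover is released and jumps forward a little, then push the cover by its rib along the guide rails until it is completely clear of the filter opening, lying flat on the unit's top between the rails. Only press and push: do not lift the cover, and leave the loose things round the unit where they are.

Things in the scene. Friction and masses are not known exactly. Their poses are not given: they have to be found in the camera images.
- filter_unit: Long grey box, fixed: 266 (x) x 110 (y) mm, deck 60 mm above the table, z up. Origin: on the table under the middle of the cover's seat. +x is the way the cover is pushed off. Along x: snap tab -97 to -59 mm, covered filter opening, flat top +42 to +159 mm. Cheeks beside the tab 56 mm high; two small bosses 65 mm high at x -84 to -64, |y| 26 to 38 mm. A spigot sticks out 22 mm at -y.
- opening (a point): Middle of the filter opening (70 mm along the unit's x, 68 mm along y) at deck height, at (+7, 0, 60) mm in the unit's frame; a pleated filter lies inside.
- rail_end (a point): Middle of the stop bar's inner face at deck height, where the slide ends, at (159, 0, 60) mm in the unit's frame; the bar is 7 mm high. Two aluminium side rails (inner faces y = +-46 mm, 7 mm high) guide the cover up to it; over the seat (x -50 to +55 mm) thin lips, |y| over 38 mm, top 70 mm above the table, hold the cover's side edges down.
- cover: Loose flat grey plastic cover, 100 (x) x 88 (y) x 5 mm, about 0.12 kg. Origin: centre of its underside; closed it is at (0, 0, 60) mm in the unit's frame, axes parallel. The tab's tooth blocks it. When the tab is pressed, spring pins shove it about 13 mm to +x; then it slides with light friction. It is clear of the opening over 92 mm from the seat, and meets the stop at 109 mm.
- push_rib (a point): Middle of the upper edge of the rear (-x) face of the cover's push rib; push this face towards the unit's +x. The rib is 52 mm long across (y), 7 mm thick, and stands 23 mm above the cover's top (which is 65 mm above the table). The point is at (-30, 0, +28) mm in the cover's frame.
- tab_top (a point): Middle of the top of the snap tab's pad, 38 mm (unit's x) by 36 mm (y), black, with fine ridges, 66 mm above the table when up; at (-78, 0, 66) mm in the unit's frame. It moves straight down.
- snap_tab (a joint): Travel of the snap tab, m: 0 up (latched), 0.007 fully pressed. A spring pushes it up (about 1.5 N at the top, 5 N at the bottom, plus some friction of the tooth). The tooth lets the cover go at about 0.004 to 0.005, and the tab springs back up when left alone.
- sanding_block: Loose cork sanding block, 64 x 100 x 28 mm, on the table beside the unit; leave it. Origin: centre of its underside.
- wax_bar: Loose green wax bar, 37 x 76 x 14 mm, on the table beside the unit; leave it. Origin: centre of its underside.
- flat_brush: Loose flat brush with a wooden handle, 46 x 171 x 14 mm, on the table; leave it. Origin: centre of its underside.
- roll_of_tape: Loose roll of masking tape lying flat, 104 mm across, 25 mm high, on the table; leave it. Origin: centre of its underside.
Mind the look-alikes: they are no part of the job. Of the things shaped like the cover, the grey one is meant.

How it is judged:
By the outcome, as a careful person would: the job done as asked, in the order asked, and still so for the second after the job is handed in, with the robot touching nothing.
It also fails if it takes over 42 s, if anything falls off the work surface, if the arm or the gripper's body presses on something with over 40 N, if the wrist force passes 120 N, or if a joint passes its speed limit or range.

## Working session

There is one attempt and no reset: what is moved stays moved. The work goes in short steps, Python scripts to look and compute and a tool call to move; the robot and the scene stay as the last step left them, time stands still between calls to the robot, and variables do not carry over. Pictures are saved under pics/ and viewed, and the job is handed in when it is done.

Besides the shell and the picture viewer there is one more tool, called after "Call:" as name(argument=value, ...), one argument or row to a line, values as JSON. move_arm: Moves the arm, as the interface text tells. Its arguments: {"type":"object","properties":{"motion":{"type":"string"},"grip":{"type":"number"},"force":{"type":"number"}},"required":["motion"]}

```bash
ls; mkdir -p pics; cat > h.py <<'E'
import numpy as np,cv2,json
from workcell import *
E
python3 - <<'E'
from h import *
o=get_obs(); print(o)
for n in("scene","top"):
    p,d=camera(n); i=camera_info(n); print(n,i)
    np.savez(f"{n}0.npz",p=p,d=d); cv2.imwrite(f"pics/{n}0.png",p[:,:,::-1])
E
```

```text
pics
{'clock': 0.0, 'joint_pos': array([ 1.29736963,  0.33284351, -0.06472209,  1.46095099,  0.02158513,
        1.34990391, -0.08843118]), 'joint_velocities': array([ 5.99577497e-05, -1.55232804e-04,  6.37773328e-04, -1.88301009e-04,
       -2.59374236e-04, -2.04510163e-04,  2.40947420e-04]), 'tau': array([-3.82880617e-04, -6.25441217e+01,  4.95956652e-02, -3.91606450e+01,
        1.62312255e-02,  9.81696357e-03, -4.82634221e-06]), 'position': array([ 0.15504522, -0.60506932,  0.23052908]), 'ee_rot': array([ 0.4337935 ,  0.55904227, -0.43320737,  0.558235  ]), 'ft_force': array([ 0.10579934,  0.1533287 , -0.15931563]), 'torque': array([ 0.02098464, -0.00017867,  0.03580084]), 'grip_width': 0.9971278322882572}
scene {'camera_matrix': array([[436.22843255,   0.        , 263.67956133],
       [  0.        , 436.22843255, 201.71573291],
       [  0.        ,   0.        ,   1.        ]]), 'k1': -0.16517749912343957, 'eye': array([0.03544344, 0.74687565, 0.89210583]), 'attitude': array([-0.11764965,  0.39855837,  0.8722513 , -0.2578516 ])}
top {'camera_matrix': array([[488.25898655,   0.        , 256.82486699],
       [  0.        , 488.25898655, 191.90645688],
       [  0.        ,   0.        ,   1.        ]]), 'k1': 0.02304007245238462, 'eye': array([ 0.25995294, -0.04654694,  1.3135983 ]), 'attitude': array([-0.0776839 ,  0.07375284,  0.70344162, -0.70263477])}
```

View pics/scene0.png

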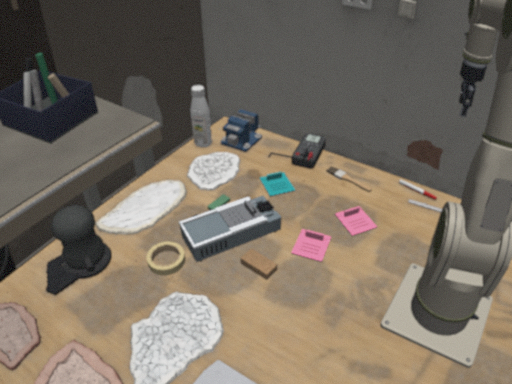

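View pics/top0.png

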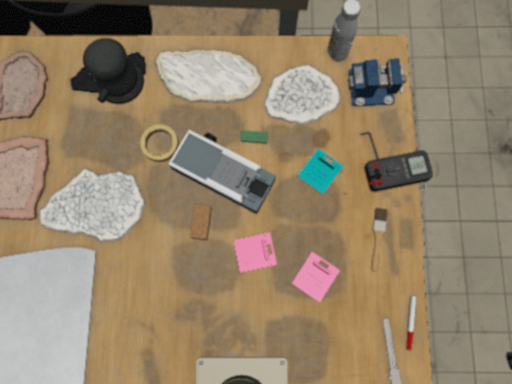

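The top view shows the grey unit from (172,150) to (272,205). Its black tab is near (260,187), at the right. Pink and teal covers at (255,252), (316,276) and (320,170) are look-alikes lying on the table. I'll enlarge to confirm.

```bash
cat >> h.py <<'E'
from scipy.spatial.transform import Rotation as R
def cloud(n,d):
    i=camera_info(n);K=i["camera_matrix"];h,w=d.shape
    u,v=np.meshgrid(np.arange(w),np.arange(h))
    s=cv2.undistortPoints(np.stack([u,v],-1).reshape(-1,1,2).astype(float),K,np.array([i["k1"],0,0,0,0.]),).reshape(h,w,2)
    P=np.stack([s[...,0]*d,-s[...,1]*d,-d],-1)
    return P@R.from_quat(i["attitude"]).as_matrix().T+i["eye"]
def proj(n,X):
    i=camera_info(n);X=np.atleast_2d(X)
    c=(X-i["eye"])@R.from_quat(i["attitude"]).as_matrix(); c=c*[1,-1,-1]
    return cv2.projectPoints(c,np.zeros(3),np.zeros(3),i["camera_matrix"],np.array([i["k1"],0,0,0,0.]))[0][:,0]
E
python3 - <<'E'
from h import *
a=np.load("top0.npz"); b=np.load("scene0.npz")
cv2.imwrite("pics/c1.png",cv2.resize(a["p"][115:225,155:290,::-1],None,fx=5.5,fy=5.5,interpolation=cv2.INTER_CUBIC))
cv2.imwrite("pics/c2.png",cv2.resize(b["p"][175:270,165:295,::-1],None,fx=6,fy=6,interpolation=cv2.INTER_CUBIC))
C=cloud("top",a["d"])
for u,v in [(240,250),(220,170),(195,150),(262,185),(245,200),(232,168),(300,100),(200,222)]: print(u,v,C[v,u].round(4))
D=cloud("scene",b["d"])
for u,v in [(205,228),(240,212),(265,207),(260,263),(311,245)]: print(u,v,D[v,u].round(4))
E
```

```text
240 250 [0.386  0.0056 0.0082]
220 170 [0.5921 0.0579 0.0626]
195 150 [0.6464 0.1251 0.0663]
262 185 [ 0.5495 -0.0532  0.0699]
245 200 [ 0.5115 -0.0086  0.0602]
232 168 [0.597  0.026  0.0646]
300 100 [ 0.8102 -0.1621  0.0129]
200 222 [0.4593 0.1124 0.0226]
205 228 [0.6332 0.1188 0.0591]
240 212 [0.588  0.0165 0.0626]
265 207 [ 0.5361 -0.0334  0.0694]
260 263 [0.454  0.1179 0.0257]
311 245 [ 0.38   -0.0286  0.0064]
```

View pics/c1.png

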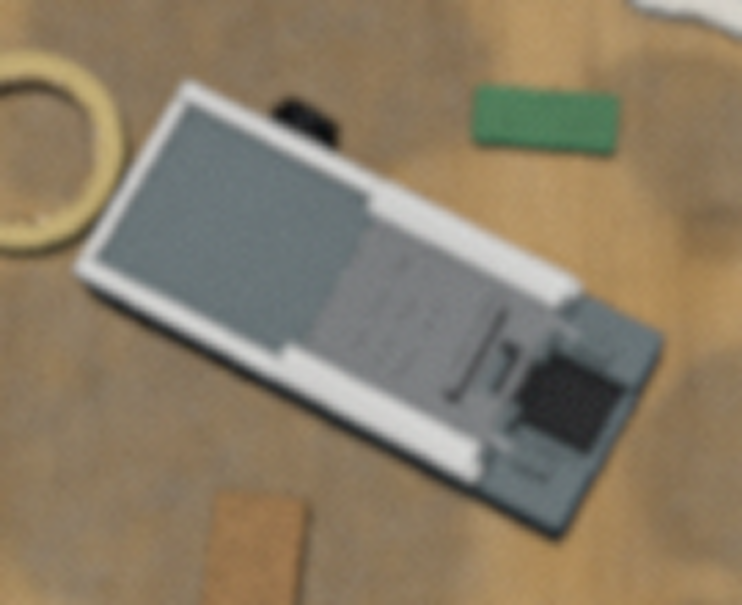

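View pics/c2.png

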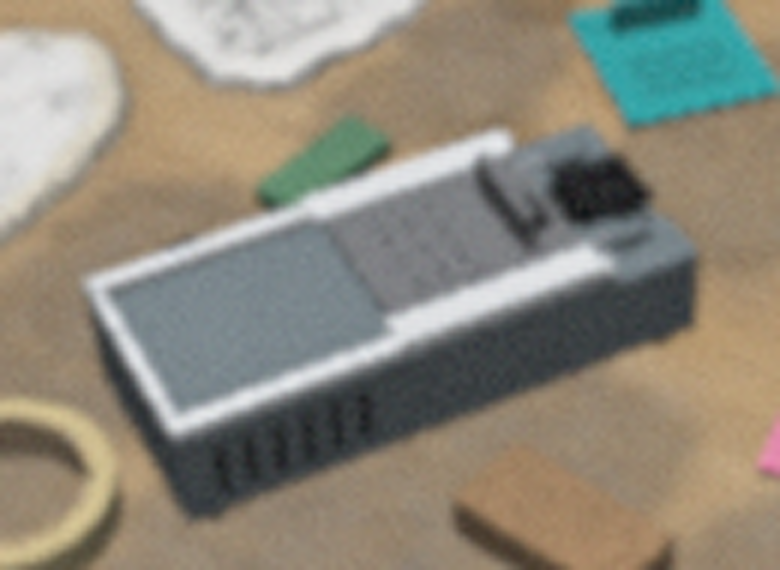

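The crops confirm the target. The grey cover is in the unit, with its rib at crop (480,355) and the black tab at crop (570,400), and the stop is at upper left. The spigot at crop (305,120) marks -y. Next I'll fit the pose from known corners.

```bash
cat > fit.py <<'E'
from h import *
from scipy.optimize import least_squares
T=[(560,303,-50,-38,70),(485,452,-50,38,70),(368,212,55,-38,70),(288,348,55,38,70),(190,107,159,-46,67),(98,262,159,46,67),(555,350,-59,-18,66),(628,385,-97,-18,66),(585,452,-97,18,66),(520,405,-59,18,66)]
S=[(310,213,55,-38,70),(390,325,55,38,70),(110,293,159,-46,67),(178,412,159,46,67)]
T=np.array(T,float);S=np.array(S,float)
uT=T[:,:2]/5.5+[155-.4,115-.4];uS=S[:,:2]/6+[165-.4,175-.4]
def W(p,X): 
    c,s=np.cos(p[2]),np.sin(p[2]); X=np.atleast_2d(X)/1000
    return np.c_[p[0]+c*X[:,0]-s*X[:,1],p[1]+s*X[:,0]+c*X[:,1],X[:,2]]
fT=lambda p:(proj("top",W(p,T[:,2:]))-uT).ravel()
fS=lambda p:(proj("scene",W(p,S[:,2:]))-uS).ravel()
x0=[.58,.03,1.1]
for nm,f in(("top",fT),("scene",fS),("both",lambda p:np.r_[fT(p),fS(p)])):
    r=least_squares(f,x0,loss="soft_l1"); print(nm,r.x.round(4),np.abs(f(r.x)).reshape(-1,2).round(1).tolist())
np.save("pose.npy",r.x)
p=r.x
for n,X in dict(tab=(-78,0,66),rib=(-30,0,88),seat=(0,0,65),end=(159,0,60)).items(): print(n,W(p,X)[0].round(4))
for cam,z in(("top",5.5),("scene",6)):
    im=cv2.resize(np.load(cam+"0.npz")["p"],None,fx=3,fy=3,interpolation=cv2.INTER_CUBIC)[:,:,::-1].copy()
    for poly in [[(-97,-18,66),(-97,18,66),(-59,18,66),(-59,-18,66)],[(-30,-26,88),(-30,26,88),(-23,26,88),(-23,-26,88)],[(-50,-38,70),(-50,38,70),(55,38,70),(55,-38,70)],[(159,-46,67),(159,46,67),(55,46,67),(55,-46,67)]]:
        q=proj(cam,W(p,poly)); cv2.polylines(im,[((q+.5)*3).astype(int)],True,(0,0,255),1)
    c=((proj(cam,W(p,(20,0,60)))[0])*3).astype(int)
    cv2.imwrite(f"pics/fit_{cam}.png",cv2.resize(im[c[1]-180:c[1]+180,c[0]-220:c[0]+220],None,fx=1.7,fy=1.6))
E
python3 fit.py
```

```text
top [0.579  0.0237 1.0919] [[0.2, 0.4], [0.0, 1.6], [0.4, 0.6], [0.4, 0.6], [0.6, 0.8], [0.8, 0.4], [0.3, 0.3], [0.1, 0.4], [1.4, 0.2], [0.3, 2.2]]
scene [0.5792 0.0242 1.085 ] [[1.1, 1.1], [0.5, 1.0], [1.0, 0.8], [0.5, 0.7]]
both [0.5792 0.0238 1.0902] [[0.2, 0.4], [0.0, 1.6], [0.4, 0.7], [0.4, 0.8], [0.6, 1.0], [0.8, 0.2], [0.2, 0.3], [0.2, 0.4], [1.3, 0.2], [0.3, 2.1], [1.1, 1.1], [0.3, 1.1], [0.8, 0.6], [0.8, 0.7]]
tab [ 0.5431 -0.0454  0.066 ]
rib [ 0.5653 -0.0028  0.088 ]
seat [0.5792 0.0238 0.065 ]
end [0.6527 0.1648 0.06  ]
```

```bash
python3 -c "
import cv2,numpy as np
a=cv2.imread('pics/fit_top.png');b=cv2.imread('pics/fit_scene.png')
o=np.vstack([a,b]);cv2.imwrite('pics/fit.png',cv2.resize(o,(520,600*1)) if 0 else cv2.resize(np.hstack([a,b]),(800,310)))"
```

```text
(no output)
```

View pics/fit_top.png

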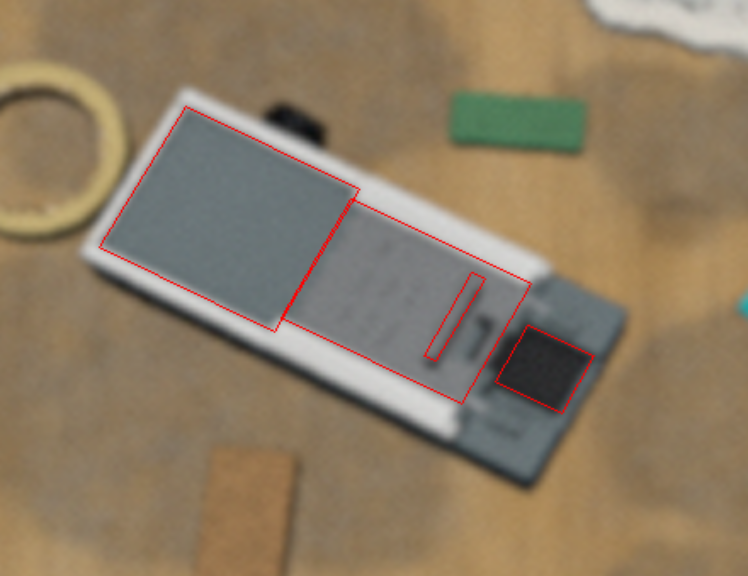

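View pics/fit_scene.png

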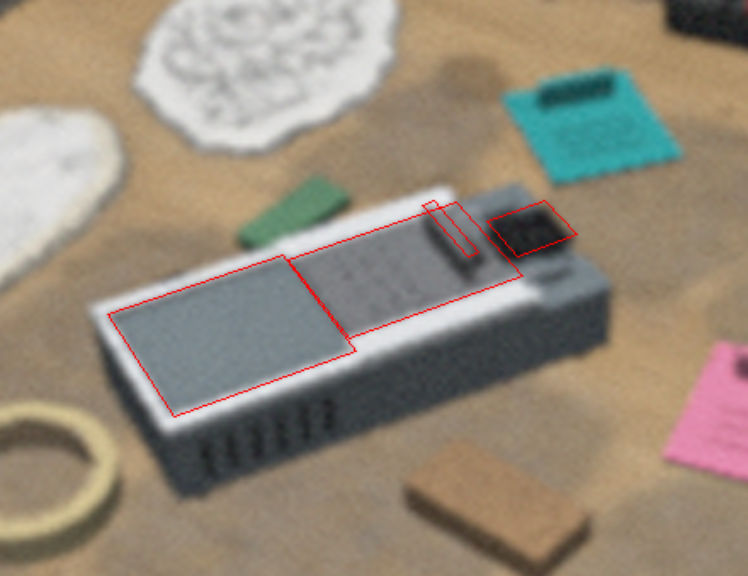

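```bash
python3 - <<'E'
from h import *
p=np.load("pose.npy"); o=get_obs()
M=R.from_quat(o["ee_rot"]).as_matrix(); print(M.round(3), o["position"])
az=np.arctan2(M[1,2],M[0,2]); 
for k in range(-2,3): 
    s=p[2]+k*np.pi/2-az; print(k,round((s+np.pi)%(2*np.pi)-np.pi,3))
for cam in("top","scene"):
    C=cloud(cam,np.load(cam+"0.npz")["d"]).reshape(-1,3)
    c,s=np.cos(p[2]),np.sin(p[2]); d=C-[p[0],p[1],0]; x=(c*d[:,0]+s*d[:,1])*1e3;y=(-s*d[:,0]+c*d[:,1])*1e3
    for a in range(-110,0,6):
        m=(abs(y)<12)&(x>=a)&(x<a+6); 
        if m.any(): print(cam,a,m.sum(),(C[m,2]*1e3).round(0)[:14])
E
```

```text
[[-0.     0.969  0.248]
 [ 0.001  0.248 -0.969]
 [-1.    -0.    -0.001]] [ 0.15502604 -0.60511767  0.23059688]
-2 -0.731
-1 0.839
0 2.41
1 -2.302
2 -0.731
top -110 20 [-1.  1.  2.  1. -0.  5.  2. -4.  1. -2. -4. -3.  1.  0.]
top -104 33 [51. 50. 23. 36. 44. 18.  0. 47. 33.  3. -3. -1. 43. 14.]
top -98 23 [72. 63. 51. 65. 48. 63. 64. 48. 45. 66. 50. 66. 63. 48.]
top -92 22 [66. 65. 66. 70. 68. 66. 71. 68. 67. 67. 69. 67. 68. 65.]
top -86 19 [70. 65. 68. 70. 64. 65. 69. 64. 67. 64. 65. 67. 69. 63.]
top -80 20 [69. 67. 69. 62. 71. 72. 65. 67. 70. 71. 67. 67. 66. 65.]
top -74 24 [69. 66. 69. 65. 71. 69. 71. 65. 66. 66. 68. 65. 65. 70.]
top -68 22 [67. 70. 67. 65. 66. 68. 70. 64. 65. 68. 70. 65. 72. 67.]
top -62 16 [61. 66. 60. 66. 62. 66. 69. 68. 65. 65. 62. 68. 64. 71.]
top -56 20 [57. 56. 59. 57. 59. 57. 61. 58. 53. 56. 57. 60. 56. 61.]
top -50 24 [68. 67. 62. 67. 70. 70. 68. 60. 53. 65. 65. 60. 66. 61.]
top -44 16 [62. 65. 64. 62. 60. 64. 62. 62. 64. 69. 63. 64. 64. 65.]
top -38 15 [66. 57. 62. 51. 67. 44. 41. 39. 38. 40. 38. 36. 37. 33.]
top -32 44 [88. 79. 93. 85. 76. 85. 76. 61. 63
[... 603 characters left out ...]
67. 68.]
scene -74 13 [68. 72. 66. 66. 67. 67. 65. 68. 69. 65. 70. 68. 69.]
scene -68 11 [69. 68. 70. 68. 65. 68. 68. 67. 66. 67. 67.]
scene -62 21 [67. 67. 66. 65. 64. 64. 67. 67. 59. 61. 68. 64. 68. 59.]
scene -56 7 [65. 58. 62. 61. 57. 61. 59.]
scene -50 7 [65. 65. 64. 67. 64. 65. 63.]
scene -44 11 [65. 63. 69. 65. 67. 66. 66. 64. 65. 60. 62.]
scene -38 1 [66.]
scene -32 2 [89. 85.]
scene -26 34 [91. 90. 87. 91. 85. 89. 88. 82. 88. 89. 79. 83. 87. 88.]
scene -20 16 [80. 66. 65. 67. 72. 67. 67. 67. 63. 68. 65. 67. 67. 68.]
scene -14 12 [68. 67. 64. 66. 66. 67. 67. 65. 67. 63. 66. 66.]
scene -8 11 [66. 67. 63. 67. 63. 65. 64. 67. 65. 65. 65.]
scene -2 9 [65. 65. 66. 66. 68. 68. 66. 67. 64.]
```

The depth agrees with the model: pad about 66 mm, cover top 65 mm, rib 88 mm. I'll shut the gripper and go over the tab with the jaw axis across the unit.

Call:
move_arm(
  motion="0.03 0.043 0 0.08; 0.06 0.086 0 0.16; 0.09 0.129 0 0.25; 0.12 0.172 0 0.33; 0.15 0.215 0 0.42; 0.18 0.258 0 0.50; 0.21 0.301 0 0.58; 0.24 0.344 0 0.67; 0.27 0.387 0 0.75; 0.30 0.43 0 0.839",
  grip=0,
  force=40,
)

```text
clock: 1.35
position: [0.4557, -0.174, 0.2312]
ee_rot: [0.167, 0.687, -0.168, 0.687]
ft_force: [0.5, -0.1, 0.2]
grip_width: 0.003
```

Call:
move_arm(
  motion="0.03 0.043 -0.03 0; 0.06 0.086 -0.06 0; 0.088 0.130 -0.09 0; 0.088 0.130 -0.11 0; 0.088 0.130 -0.13 0; 0.088 0.130 -0.13 0; 0.088 0.130 -0.13 0",
)

```text
clock: 2.22
position: [0.5434, -0.0462, 0.1021]
ee_rot: [0.169, 0.686, -0.169, 0.687]
ft_force: [0.1, 0.3, 0.3]
grip_width: 0.001
```

```bash
cat > look.py <<'E'
from h import *
import sys
k=sys.argv[1]; p=np.load("pose.npy"); o=get_obs()
c,s=np.cos(p[2]),np.sin(p[2]); d=o["position"]-[p[0],p[1],0]
print("clk",o["clock"],"tcp",o["position"].round(4),"unit",np.round([1e3*(c*d[0]+s*d[1]),1e3*(-s*d[0]+c*d[1]),1e3*d[2]],1),"F",o["ft_force"].round(1),"g",o["grip_width"])
M=R.from_quat(o["ee_rot"]).as_matrix(); print("jaw yaw vs unit",np.degrees(np.arctan2(M[1,2],M[0,2])-p[2]).round(1))
ims=[]
for cam in sys.argv[2:]:
    P,dd=camera(cam); np.savez(f"{cam}{k}.npz",p=P,d=dd)
    t=(185,110,330,230) if cam=="xx" else ((150,105,295,225) if cam=="top" else (165,155,310,275))
    cr=P[t[1]:t[3],t[0]:t[2],::-1]; ims.append(cv2.resize(cr,None,fx=4,fy=4,interpolation=cv2.INTER_CUBIC) if len(sys.argv)==3 else cv2.resize(cr,(400,331),interpolation=cv2.INTER_CUBIC))
cv2.imwrite(f"pics/look{k}.png",np.hstack(ims))
E
python3 look.py 1 top scene
```

```text
clk 2.225 tcp [ 0.5434 -0.0462  0.1021] unit [-78.6  -0.6 102.1] F [0.1 0.3 0.3] g 0.0007292556552887194
jaw yaw vs unit -90.1
```

View pics/look1.png

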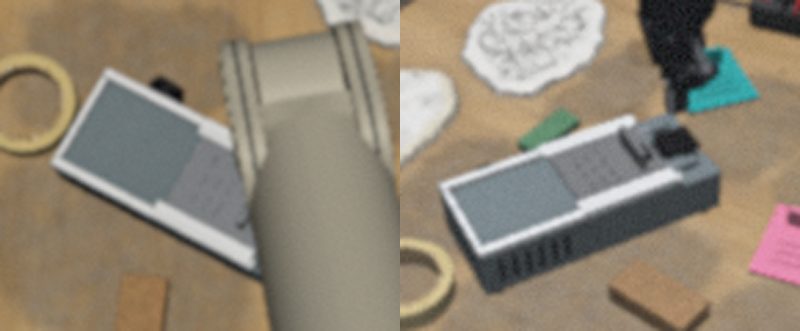

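```bash
python3 -c "
from h import *
print(proj('scene',[[.5434,-.0462,.1021],[.5434,-.0462,.066]]))"
```

```text
[[265.28866456 194.86590216]
 [265.25462186 204.497754  ]]
```

The right picture has the fingertip at (265,194), where I predict it, above the pad at (265,205). Pressing now.

Call:
move_arm(
  motion="0 0 -0.015 0; 0 0 -0.03 0; 0 0 -0.034 0; 0 0 -0.037 0; 0 0 -0.039 0; 0 0 -0.039 0; 0 0 -0.039 0",
)

```text
clock: 3.2
position: [0.5433, -0.0454, 0.0626]
ee_rot: [0.168, 0.687, -0.168, 0.687]
ft_force: [-2.5, -0.3, 3.3]
grip_width: 0.0
```

Contact: 3.3 N at about 3.4 mm of travel, as the spring should give. I'll press further.

Call:
move_arm(
  motion="0 0 -0.001 0; 0 0 -0.002 0; 0 0 -0.003 0; 0 0 -0.003 0; 0 0 -0.003 0; 0 0 -0.003 0",
)

```text
clock: 3.95
position: [0.5433, -0.0455, 0.0594]
ee_rot: [0.168, 0.687, -0.168, 0.687]
ft_force: [-1.4, -0.8, 5.2]
grip_width: 0.0
```

```bash
python3 look.py 2 scene
```

```text
clk 3.95 tcp [ 0.5433 -0.0455  0.0594] unit [-78.   -0.2  59.4] F [-1.4 -0.8  5.2] g 0.0001132437029596566
jaw yaw vs unit -90.0
```

View pics/look2.png

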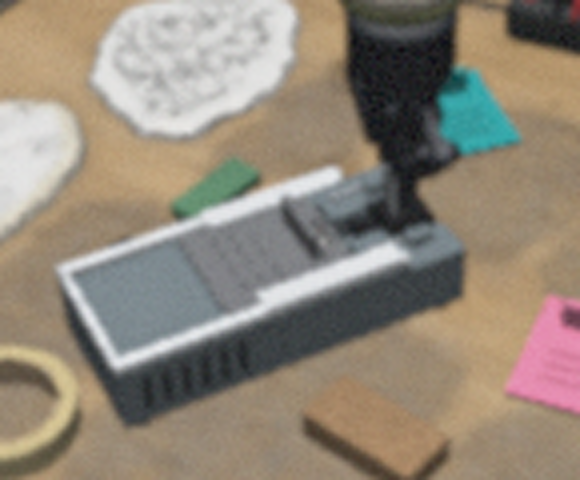

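The cover has jumped forward: its front edge is at crop (180,235)–(225,310), past the lip ends. I'll lift to rib-face height and close in on the rib.

Call:
move_arm(
  motion="0 0 0.007 0; 0 0 0.014 0; 0.0093 0.0177 0.014 0; 0.0162 0.031 0.014 0; 0.0185 0.0355 0.014 0; 0.0208 0.0399 0.014 0; 0.0231 0.0443 0.014 0; 0.0254 0.0488 0.014 0; 0.0278 0.0532 0.014 0; 0.0278 0.0532 0.014 0",
)

```text
clock: 5.25
position: [0.571, 0.0082, 0.0733]
ee_rot: [0.168, 0.687, -0.168, 0.687]
ft_force: [-0.3, -0.2, 0.4]
grip_width: 0.001
```

```bash
python3 look.py 3 scene
```

```text
clk 5.25 tcp [0.571  0.0082 0.0733] unit [-17.6   0.   73.3] F [-0.3 -0.2  0.4] g 0.0007165390900711599
jaw yaw vs unit -90.0
```

View pics/look3.png

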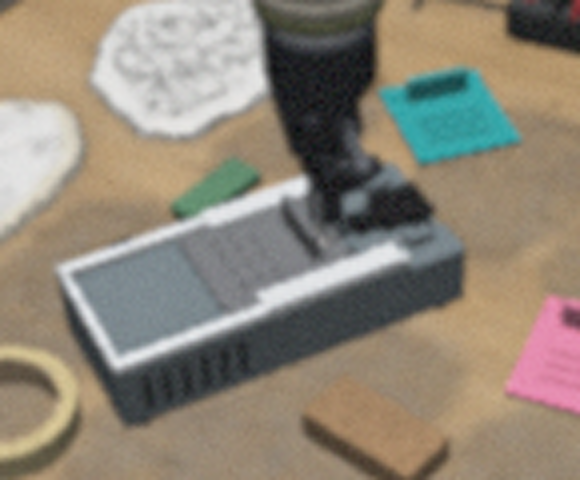

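The fingertip is just behind the rib at crop (325,225), and the cover has not moved further. The tip must be thinner than the pad width. Pushing along the unit's x.

Call:
move_arm(
  motion="0.0019 0.0035 0 0; 0.0037 0.0071 0 0; 0.0056 0.0106 0 0; 0.0074 0.0142 0 0; 0.0093 0.0177 0 0; 0.0111 0.0213 0 0; 0.013 0.0248 0 0; 0.0148 0.0284 0 0; 0.0167 0.0319 0 0; 0.0185 0.0355 0 0",
)

```text
clock: 6.55
position: [0.5896, 0.0434, 0.0733]
ee_rot: [0.168, 0.687, -0.168, 0.687]
ft_force: [-0.2, -0.5, 1.0]
grip_width: 0.0
```

```bash
python3 look.py 4 scene
```

```text
clk 6.55 tcp [0.5896 0.0434 0.0733] unit [22.2 -0.1 73.3] F [-0.2 -0.5  1. ] g 2.9766077270382993e-05
jaw yaw vs unit -90.0
```

View pics/look4.png

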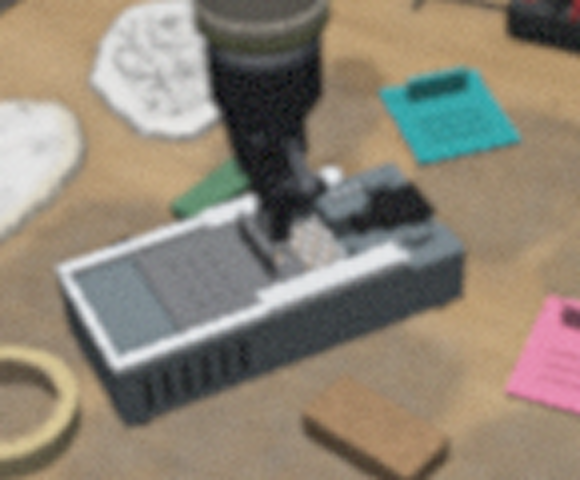

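The cover is sliding flat and the filter is showing at crop (315,245). I'll measure the front edge.

```bash
cat > front.py <<'E'
from h import *
import sys
p=np.load("pose.npy");c,s=np.cos(p[2]),np.sin(p[2])
for a in range(80,166,5):
    x=np.array([[a,y] for y in(-40,0,40)])/1e3
    q=proj("scene",np.c_[p[0]+c*x[:,0]-s*x[:,1],p[1]+s*x[:,0]+c*x[:,1],[.065]*3]); print(a,((q-[164.6,154.6])*4).round(0).tolist())
E
python3 front.py
```

```text
80 [[178.0, 242.0], [202.0, 276.0], [227.0, 312.0]]
85 [[172.0, 244.0], [196.0, 279.0], [220.0, 315.0]]
90 [[165.0, 247.0], [189.0, 281.0], [214.0, 317.0]]
95 [[159.0, 249.0], [182.0, 284.0], [207.0, 320.0]]
100 [[152.0, 251.0], [176.0, 286.0], [200.0, 323.0]]
105 [[146.0, 254.0], [169.0, 289.0], [193.0, 325.0]]
110 [[139.0, 256.0], [162.0, 291.0], [186.0, 328.0]]
115 [[132.0, 259.0], [155.0, 294.0], [180.0, 330.0]]
120 [[126.0, 261.0], [149.0, 296.0], [173.0, 333.0]]
125 [[119.0, 263.0], [142.0, 299.0], [166.0, 336.0]]
130 [[112.0, 266.0], [135.0, 301.0], [159.0, 338.0]]
135 [[106.0, 268.0], [128.0, 304.0], [152.0, 341.0]]
140 [[99.0, 271.0], [122.0, 306.0], [145.0, 344.0]]
145 [[92.0, 273.0], [115.0, 309.0], [138.0, 346.0]]
150 [[86.0, 276.0], [108.0, 312.0], [131.0, 349.0]]
155 [[79.0, 278.0], [101.0, 314.0], [124.0, 352.0]]
160 [[72.0, 281.0], [94.0, 317.0], [117.0, 354.0]]
165 [[65.0, 283.0], [87.0, 319.0], [110.0, 357.0]]
```

The front edge is at about 113 mm, so the cover has moved about 63 mm. It needs about 42 mm more.

Call:
move_arm(
  motion="0.0023 0.0044 0 0; 0.0046 0.0089 0 0; 0.0069 0.0133 0 0; 0.0092 0.0177 0 0; 0.0116 0.0222 0 0; 0.0139 0.0266 0 0; 0.0157 0.0301 0 0; 0.0176 0.0337 0 0; 0.0189 0.0363 0 0; 0.0194 0.0372 0 0",
)

```text
clock: 7.85
position: [0.6089, 0.0806, 0.0734]
ee_rot: [0.168, 0.687, -0.168, 0.687]
ft_force: [-0.2, -1.2, 0.0]
grip_width: 0.001
```

```bash
python3 look.py 5 scene
```

```text
clk 7.85 tcp [0.6089 0.0806 0.0734] unit [64.1 -0.1 73.4] F [-0.2 -1.2  0. ] g 0.001367298216974968
jaw yaw vs unit -90.0
```

View pics/look5.png

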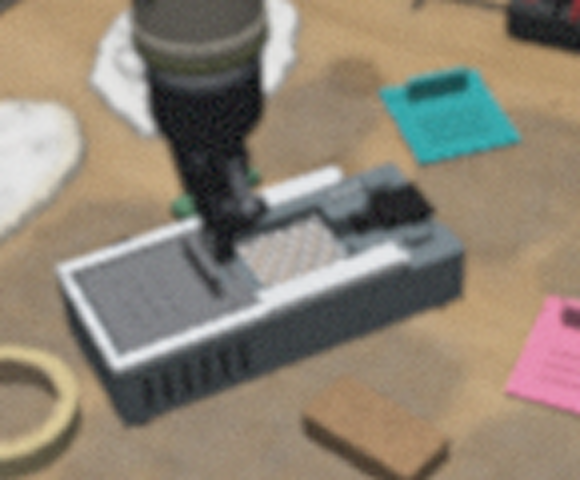

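The cover is almost at the stop and the filter is open. I'll back off, lift clear, and look from above.

Call:
move_arm(
  motion="-0.0023 -0.0044 0 0; -0.0069 -0.0133 0 0; -0.0116 -0.0222 0.02 0; -0.0116 -0.0222 0.06 0; -0.0116 -0.0222 0.11 0; -0.03 -0.06 0.13 0; -0.055 -0.11 0.14 0; -0.08 -0.16 0.14 0; -0.105 -0.21 0.14 0; -0.13 -0.26 0.14 0",
)

```text
clock: 9.15
position: [0.4776, -0.1815, 0.215]
ee_rot: [0.168, 0.686, -0.169, 0.687]
ft_force: [0.6, 0.1, -1.0]
grip_width: -0.001
```

```bash
python3 look.py 6 top scene; python3 - <<'E'
from h import *
p=np.load("pose.npy");c,s=np.cos(p[2]),np.sin(p[2])
for cam in("top","scene"):
    C=cloud(cam,np.load(cam+"6.npz")["d"]).reshape(-1,3);d=C-[p[0],p[1],0]; x=(c*d[:,0]+s*d[:,1])*1e3;y=(-s*d[:,0]+c*d[:,1])*1e3
    print(cam,[(a,int(np.median(C[(abs(y)<20)&(x>=a)&(x<a+5),2]*1e3))) for a in range(-95,165,5)])
    m=(abs(y)<22)&(C[:,2]>.08)&(C[:,2]<.095)&(x>0)&(x<159); print("rib x",np.percentile(x[m],[5,50,95]).round(1))
    for k,Q in(("x125 y-35",(120<x)&(x<150)&(y<-25)&(y>-40)),("y+35",(120<x)&(x<150)&(y>25)&(y<40)),("mid",(120<x)&(x<150)&(abs(y)<15)),("x90",(90<x)&(x<115)&(abs(y)<35))): print(k,np.median(C[Q,2]).round(4))
E
```

```text
clk 9.15 tcp [ 0.4776 -0.1815  0.215 ] unit [-229.    -4.8  215. ] F [ 0.6  0.1 -1. ] g -0.0012939248149349753
jaw yaw vs unit -90.0
top [(-95, 65), (-90, 66), (-85, 65), (-80, 65), (-75, 66), (-70, 65), (-65, 64), (-60, 62), (-55, 57), (-50, 57), (-45, 60), (-40, 61), (-35, 39), (-30, 40), (-25, 47), (-20, 45), (-15, 45), (-10, 45), (-5, 47), (0, 47), (5, 45), (10, 47), (15, 44), (20, 46), (25, 48), (30, 47), (35, 46), (40, 48), (45, 60), (50, 60), (55, 64), (60, 63), (65, 60), (70, 62), (75, 79), (80, 86), (85, 66), (90, 65), (95, 65), (100, 65), (105, 66), (110, 65), (115, 66), (120, 65), (125, 65), (130, 65), (135, 66), (140, 65), (145, 65), (150, 65), (155, 61), (160, 65)]
rib x [75.9 79.1 82.9]
x125 y-35 0.0656
y+35 0.0656
mid 0.0655
x90 0.0655
scene [(-95, 66), (-90, 67), (-85, 67), (-80, 66), (-75, 66), (-70, 67), (-65, 66), (-60, 64), (-55, 59), (-50, 59), (-45, 60), (-40, 57), (-35, 51), (-30, 51), (-25, 49), (-20, 48), (-15, 48), (-10, 47), (-5, 48), (0, 48), (5, 49), (10, 49), (15, 49), (20, 49), (25, 48), (30, 48), (35, 50), (40, 52), (45, 60), (50, 60), (55, 65), (60, 63), (65, 61), (70, 65), (75, 88), (80, 81), (85, 65), (90, 66), (95, 65), (100, 65), (105, 65), (110, 66), (115, 65), (120, 66), (125, 65), (130, 66), (135, 65), (140, 65), (145, 65), (150, 65), (155, 61), (160, 66)]
rib x [77.9 82.1 83.8]
x125 y-35 0.0653
y+35 0.0656
mid 0.0657
x90 0.0659
```

View pics/look6.png

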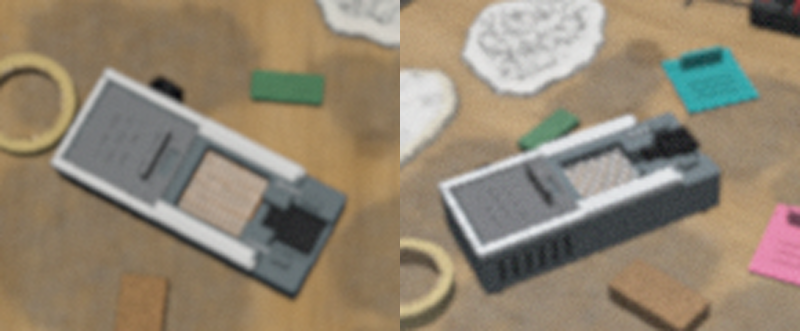

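Both views show the opening completely clear. The cover lies flat at 65 mm between the rails, with its front at about 155 mm and a displacement of about 105 mm. The tab is back up, the loose things are in place and the arm is clear, so I'm handing in.

```bash
python3 -c "
from h import *
print(hand_in())"
```

```text
the job is handed in; nothing more can be done
None
```

The filter unit is open and the job is handed in, at about 9 s of the 42 s allowed. I pressed the snap tab with the shut fingertips, about 6.6 mm down at about 5 N, and the cover jumped forward. I then pushed the cover by its rib along the rails, with readings after each push of about 1 N.

- **Cover:** in my last checks from both cameras it lay flat, its top at 65–66 mm everywhere I measured. It was about 105 mm from the seat, past the 92 mm needed and just short of the stop at 109 mm.
- **Filter opening and tab:** the filter was fully exposed, and the tab was back up at about 66 mm.
- **Loose things and arm:** the tape, wax bar and sanding block looked unmoved beside the unit. The brush was outside my last crops, but the arm touched nothing near it. The arm was clear of everything.

No check failed. The two cameras differed by about 3 mm on the rib's position, which is within measurement noise.

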